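Index a decorator's turntable to two posts

TASK

Push the turntable round with a fingertip against its spokes so that its long pointed arm points at the short wooden post; let it rest there for a second or two while that side of the cup is looked at, then push it on until the arm points at the tall wooden post and leave it there. The cup rides along on the turntable: do not touch, lift or shift it, and leave the bowl, jar and pot alone.

Things in the scene. Friction and masses are not known exactly. Their poses are not given: they have to be found in the camera images.
- wheel (a joint): angle of the turntable's wheel about its upright axis, rad; 0 when the long arm points along the stand's own -x, growing anticlockwise seen from above. Turns freely either way (more than a turn before any stop) against light steady friction of 0.15 N m (about 1.4 N at the arm), does not spring back or coast on
- stand: fixed dark steel foot under the wheel, a round 150 mm disc thinning upward to a 32 mm column, 50 mm high; origin on the bench, on the wheel's axis
- axis_top (a point): point on the wheel's axis at the middle of the wheel head's flat top, 72 mm above the bench, where the cup stands. The wheel head is an aluminium disc 112 mm in diameter and 22 mm thick. Besides the long arm it bears two short thin spokes with black ball ends, reaching 94 mm from the axis, 120 degrees to either side of the long arm at its height
- pointer_tip (a point): the point of the wheel's one long arm, 133 mm from the axis, 59 mm above the bench. The arm is a straight steel bar 16 mm wide and 14 mm high (52 to 66 mm above the bench), free to be pushed from 56 mm to 125 mm from the axis, open space above and below it. Its point axes turn with the wheel: -x points outward along the arm
- post_short_top (a point): centre of the top of the short wooden post: 45 mm high, 30 mm thick, on a 46 mm foot, fixed to the bench 170 to 240 mm from the wheel's axis, out of reach of the arm
- post_tall_top (a point): centre of the top of the tall wooden post: 110 mm high, otherwise like the short one, on the other side of the turntable; which side is which varies
- cup: loose white handleless porcelain cup, 72 mm across the rim, 65 mm high (rim 137 mm above the bench), standing in the middle of the wheel head; origin at the centre of its underside. It turns with the wheel
- bowl: loose white bowl, 80 mm wide, 45 mm high, on the bench beyond the turntable; origin at its underside
- jar: loose glass jar with a cap, 56 mm wide, 75 mm high, on the bench to the left (+y) of the turntable; origin at its underside
- pot: loose dark wooden pot, 68 mm wide, 45 mm high, on the bench to the right (-y) of the turntable; origin at its underside
There are look-alikes about, which are no part of the job. Of the things that look like the part that bears post_short_top, the largest one is meant.

How it is judged:
By the outcome, as a careful person would: the job done as asked, in the order asked, and still so for the second after the job is handed in, with the robot touching nothing.
It also fails if it takes over 72 s, if anything falls off the work surface, if the arm or the gripper's body presses on something with over 40 N, if the wrist force passes 120 N, or if a joint passes its speed limit or range.

ROBOT

A 6-joint arm with a two-finger parallel gripper is mounted at the origin on the work surface. World frame = base frame: x ahead of the robot, y to its left, z up, the work surface at z = 0. Lengths are in mm, angles in rad, forces in N, time in s.
With the tool pointing down it reaches from about 350 to 975 mm from the base axis. Payload 7.1 kg.
Tool frame: the origin (TCP) lies midway between the tips of the shut fingers; the grasp point (between the pads) lies 19 mm behind it; z points along the fingers, y is the line along which they close (so a half turn about z gives the same grasp; the last joint's range is limited). The gripper opens to 88 mm and grips with 3 to 60 N. Pads are 20 mm wide; open, the fingers measure 115 mm over their backs; the gripper's body (75 mm by 178 mm) begins 61 mm behind the grasp point.
Start: joints at [1.096, 0.423, 1.63, -0, 1.089, -0.019], TCP at [275.08, 561.191, 222.675] pointing down, gripper open.
Joint ranges: [-3, 3], [-0.9, 2.11], [0.09, 2.58], [-1.31, 4.45], [0.11, 2.69], [-2.54, 2.54]. Speed limits (rad/s): [2.39, 2.39, 3.01, 3.14, 3.14, 3.14].

INTERFACE

Orientations are given as a rotation vector (axis times angle).
In Python, from workcell import ctrl gives the robot as it stands.
- The arm moves only by the shell command python3 -m pendant 'ROWS'. ROWS is a JSON object of lists of equal length, an entry for each row: "grip": the opening, from -1 (shut) to 1 (fully open); "linear": the shift along the tool's x, y, z in mm, a list of three; "angular": the turn, a rotation vector about the tool's x, y, z in rad, a list of three. In form: {"grip": [grip, ...], "linear": [[tx, ty, tz], ...], "angular": [[ax, ay, az], ...]}. A call has 1 to 12 rows; each row shifts and turns the commanded pose from where the row before left it, along the tool's axes as they then stand; what a row does not reach is not made up. A row lasts 1/12 s, in which the tool goes at most 41.7 mm and 7.16 degrees, less where a joint would pass 70% of its speed; a pose out of reach is approached as far as the arm can. A call with a gripper value outside its range is refused whole. The fingers move at their own pace and stop on an object; the grip force is fixed at half the most. Time passes only in rows, so rows that do not move let the fingers close. It gives the time, the measured TCP pose, the force, the opening and the grip force at its end, in the units of the state.
- ctrl.get_obs(): the state, without advancing time (a new reading comes with each control period).
- ctrl.get_image(name): name is "scene" or "top" or "wrist"; returns the picture (420x560x3 uint8, red, green, blue); there is no depth.
- ctrl.camera_params(name): a dict with "vfov" (degrees; the focal length in pixels is half the picture's height over the tangent of half this angle, whatever the lens; pixels are square), "cx", "cy" (the principal point, pixels), "R" (3x3) and "t" (3): a world point X has camera coordinates R X + t; the wrist camera has in their place "T_tool_cam" (4x4, takes a point from camera to tool coordinates, whose origin is the TCP and whose axes are the flange's). Camera axes: x right, y down, z forward; pixel columns grow to the right and rows downward; lengths in mm; the calibration is good to about 2 mm. A picture is of the moment at which its call begins: read the wrist's pose just before it. camera_params takes no time and is no camera call.
- ctrl.close_job(): hands the job in; it is judged then, once.
The state is a dict: "t": time; "qpos": joint angles; "qvel": joint speeds; "joint_torque": joint torques, N m; "ee_pos": TCP position; "orientation": TCP orientation; "ft_force": force on the tool from outside, world axes, zero at the start; "moment": the same for the moment, N m; "width": finger opening in mm; "grasp_force": force on a finger pad.
Only numpy, scipy, OpenCV 4.12 (cv2) and the standard library are available. Lean on these libraries where they do the work, as an engineer would, in place of code of your own. Each camera call takes 0.05 s, during which the arm holds its last target. There are 200 camera calls.

## Working session

There is one attempt and no reset: what is moved stays moved. The work goes in short steps, Python scripts to look and compute and a shell command to move; the robot and the scene stay as the last step left them, time stands still between calls to the robot, and variables do not carry over. Pictures are saved under pics/ and viewed, at most 10 in all, crops included, and the job is handed in when it is done.

```bash
mkdir -p pics
python3 - <<'E'
from workcell import ctrl
import cv2
o=ctrl.get_obs();print(o['t'],o['ee_pos'],o['orientation'],o['width'])
for n in('top','scene'):
    cv2.imwrite(f'pics/{n}0.png',ctrl.get_image(n)[:,:,::-1])
    p=ctrl.camera_params(n);print(n,p)
E
```

```text
0.0 [274.84506327 560.69811192 221.88232741] [-7.09656916e-01 -3.06000105e+00  2.34376005e-03] 87.5044615533346
top {'vfov': 42.04094388951048, 'cx': 270.96987791315587, 'cy': 207.43272659975815, 'R': array([[-0.01904109, -0.99981341, -0.00325377],
       [-0.99660465,  0.01924051, -0.08005606],
       [ 0.08010373,  0.00171837, -0.99678505]]), 't': array([  63.81438331,  619.02596768, 1207.23649287])}
scene {'vfov': 42.69193575152472, 'cx': 282.6346681413779, 'cy': 208.37079323518458, 'R': array([[ 0.03719995,  0.99899449,  0.0250233 ],
       [ 0.57967168, -0.00117472, -0.81484929],
       [-0.81400056,  0.04481765, -0.57913252]]), 't': array([ -56.92287922, -249.93659215, 1705.14047192])}
```

View pics/top0.png

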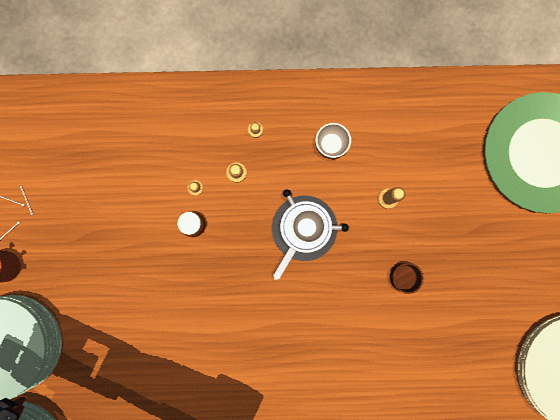

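View pics/scene0.png

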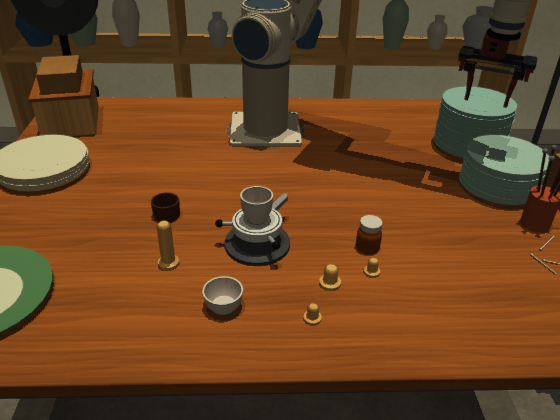

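The top view shows the wheel at about (306,227) with its long arm pointing to (277,277). The tall post is at (395,196). There are three short-post candidates: (236,172), (195,188) and (256,130). (236,172) looks largest, so I'll confirm that in a crop and measure it.

```bash
cat > h.py <<'E'
import numpy as np,cv2
from workcell import ctrl
def ray(n,u,v,z):
    p=ctrl.camera_params(n);f=210/np.tan(np.radians(p['vfov']/2))
    R=np.array(p['R']);t=np.array(p['t']);c=-R.T@t
    d=R.T@np.array([(u-p['cx'])/f,(v-p['cy'])/f,1]);return c+d*(z-c[2])/d[2]
def proj(n,X):
    p=ctrl.camera_params(n);f=210/np.tan(np.radians(p['vfov']/2))
    q=np.array(p['R'])@X+p['t'];return q[:2]/q[2]*f+[p['cx'],p['cy']]
E
python3 - <<'E'
from h import *
im=cv2.imread('pics/top0.png')
cv2.imwrite('pics/crop1.png',cv2.resize(im[110:300,170:430],None,fx=3,fy=3,interpolation=cv2.INTER_CUBIC))
for n in('top','scene'):
    hsv=cv2.cvtColor(cv2.imread(f'pics/{n}0.png'),cv2.COLOR_BGR2HSV)
    m=cv2.inRange(hsv,(17,90,90),(32,255,255))
    k,l,s,c=cv2.connectedComponentsWithStats(m)
    for i in range(1,k):
        if s[i,4]>30 : print(n,s[i],c[i].round(1),ray(n,*c[i],0).round())
E
```

```text
top [248 123  15  14 124] [255.  129.7] [804.  86.   0.]
top [226 162  21  20 213] [235.9 171.8] [706. 131.   0.]
top [188 180  15  15  58] [196.2 189.2] [668. 224.   0.]
top [188 183  10   7  54] [192.9 185.9] [675. 231.   0.]
top [379 188  18  20 104] [384.7 199.7] [ 635. -210.    0.]
top [393 189  11  10  88] [398.3 193.3] [ 649. -242.    0.]
scene [96 32 23  3 46] [107.4  33.2] [-943. -705.    0.]
scene [139  33  32   3  77] [153.2  34. ] [-941. -498.    0.]
scene [187  34  23   3  45] [199.3  34.6] [-940. -289.    0.]
scene [318  35  20   3  46] [326.8  36.1] [-944.  297.    0.]
scene [356  36  28   3  58] [370.1  36.6] [-945.  499.    0.]
scene [403  36  19   3  46] [411.3  37.1] [-945.  693.    0.]
scene [445  37  19   3  35] [454.6  37.5] [-947.  898.    0.]
scene [158 220  11   9  64] [163.2 223.7] [ 494. -249.    0.]
scene [167 256  12  12  62] [173.3 262.6] [ 636. -207.    0.]
scene [326 264  12  10  77] [331.5 268.2] [657. 140.  -0.]
scene [364 267  16   9  62] [371.9 272.2] [671. 226.   0.]
scene [320 276  21  13 115] [330.  283.5] [706. 131.   0.]
scene [309 304  10   7  47] [312.7 306.5] [772.  89.  -0.]
scene [304 312  18  12  90] [312.2 318.7] [805.  85.   0.]
```

View pics/crop1.png

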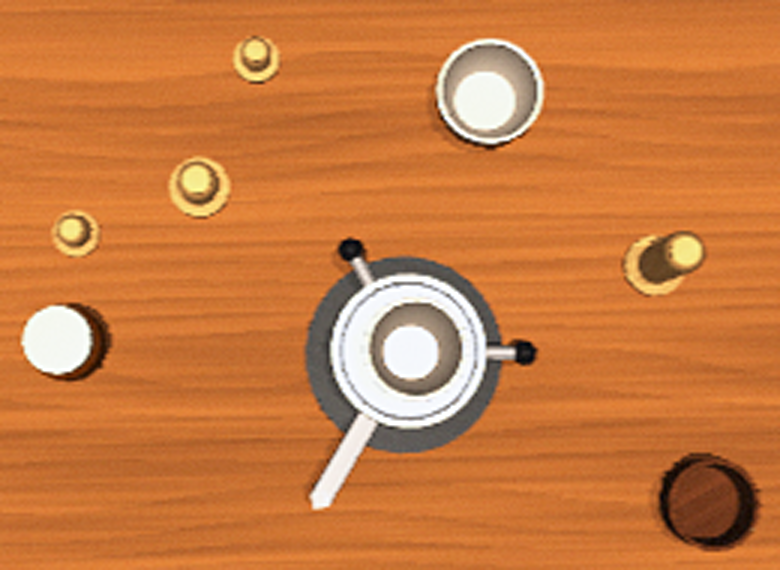

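The crop confirms it. The candidates are at crop (200,186), (76,233) and (256,59). The first has a foot about 61 crop px across, roughly 46 mm; the others are about 46 px. So (200,186) is the one meant. The tall post has its foot at (655,264) and its top at (685,252).

Run:
```python
from h import *
c=lambda x,y:(170+(x+.5)/3-.5,110+(y+.5)/3-.5)
T=lambda x,y,z:ray('top',*c(x,y),z)[:2]
im=cv2.imread('pics/top0.png');hsv=cv2.cvtColor(im,cv2.COLOR_BGR2HSV)
# wheel head+arm mask: low saturation, bright
m=cv2.inRange(hsv,(0,0,60),(180,70,255));m[:, :265]=0;m[:,355:]=0;m[:180]=0;m[300:]=0
k,l,s,cc=cv2.connectedComponentsWithStats(m);i=1+s[1:,4].argmax()
b=cv2.inRange(hsv,(0,0,0),(180,255,45))
kb,lb,sb,cb=cv2.connectedComponentsWithStats(b[180:300,265:360])
for j in range(1,kb):
    if sb[j,4]>15: print('dark',sb[j],cb[j]+[265,180])
A=T(409,350,72);print('axis head',A,'stand',T(403,354,3))
r=[np.linalg.norm(T(409+78*np.cos(a),350+78*np.sin(a),72)-A).round() for a in(0,1.57,3.14)];print('r',r)
tip=T(316,503,59);b1=T(350,249,59);b2=T(524,352,59)
cal=(b1+b2+0)/3
for n,p in(('tip',tip),('b1',b1),('b2',b2),('short45',T(197,181,45)),('shortfoot',T(200,186,6)),('tall110',T(685,252,110)),('tallfoot',T(655,264,6))):
    d=p-A;print(n,p.round(1),np.linalg.norm(d).round(1),np.degrees(np.arctan2(d[1],d[0])).round(1))
for n,x,y,z in(('cupcentre',409,350,72),('bowl',490,92,40),('jar',58,340,75),('pot',708,502,40)): print(n,T(x,y,z).round())
# project check in scene
for n,X in(('axis',[*A,72]),('tip',[*tip,59]),('short',[*T(197,181,45),45]),('tall',[*T(685,252,110),110])):print(n,proj('scene',np.array(X)).round(1))
s=cv2.imread('pics/scene0.png')
cv2.imwrite('pics/crop2.png',cv2.resize(s[170:330,140:400],None,fx=3,fy=3,interpolation=cv2.INTER_CUBIC))
```

```text
dark [18 10  8  7 38] [286.44736842 192.65789474]
dark [77 44  6  7 37] [344.2972973  227.05405405]
axis head [573.90681383 -23.08070736] stand [574.00920453 -22.69200112]
r [np.float64(56.0), np.float64(56.0), np.float64(56.0)]
tip [465.1  46. ] 128.9 147.6
b1 [649.3  17.5] 85.6 28.3
b2 [ 571.4 -107.6] 84.5 -91.7
short45 [703.8 129.8] 200.6 49.6
shortfoot [705.8 130.1] 202.1 49.3
tall110 [ 637.2 -215.6] 202.7 -71.8
tallfoot [ 638.9 -216.5] 204.1 -71.4
cupcentre [574. -23.]
bowl [768. -90.]
jar [586. 229.]
pot [ 459. -242.]
axis [257.1 219.2]
tip [285.9 196.6]
short [331.  266.9]
tall [163.9 222.9]
```

View pics/crop2.png

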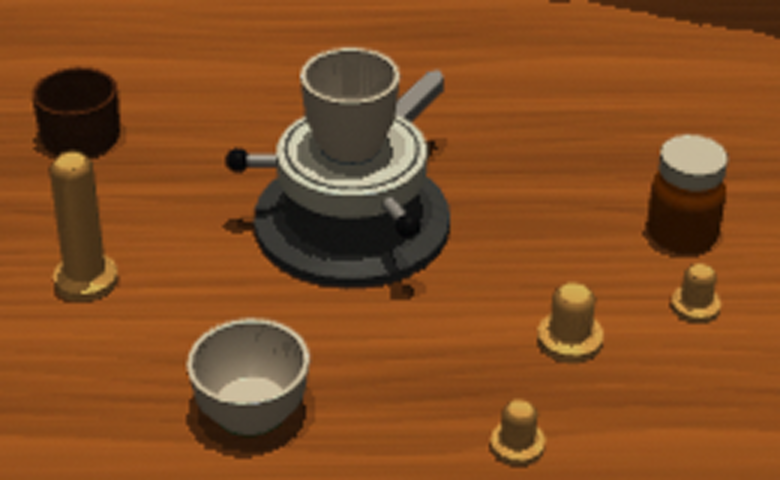

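The scene crop agrees with the top view: the projected axis, tip and posts land where they appear. Arm is at about 148°, short post 49.5°, tall post -71.6°, so I'll push clockwise about 98.5° and then about 121°. The axis is at (574,-23). I'll push with shut fingers on the long arm at about 105 mm radius, with the body's narrow side towards the cup. First I go above the arm's anticlockwise side.

```bash
python3 -m pendant '{"grip":[-1,-1,-1,-1,-1,-1,-1,-1,-1,-1,-1,-1],"linear":[[-20.8,-21.6,0],[-20.8,-21.6,0],[-20.8,-21.6,0],[-20.8,-21.6,0],[-20.8,-21.6,0],[-20.8,-21.6,0],[-20.8,-21.6,0],[-20.8,-21.6,0],[-20.8,-21.6,0],[-20.8,-21.6,0],[-20.8,-21.6,0],[-20.8,-21.6,0]],"angular":[[0,0,0],[0,0,0],[0,0,0],[0,0,0],[0,0,0],[0,0,0],[0,0,0],[0,0,0],[0,0,0],[0,0,0],[0,0,0],[0,0,0]]}'
python3 -m pendant '{"grip":[-1,-1,-1,-1,-1,-1,-1,-1,-1,-1,-1,-1],"linear":[[-20.8,-21.6,0],[-20.8,-21.6,0],[-20.8,-21.6,0],[-20.8,-21.6,0],[-20.8,-21.6,0],[-20.8,-21.6,0],[-20.8,-21.6,0],[-20.8,-21.6,0],[0,0,0],[0,0,0],[0,0,0],[0,0,0]],"angular":[[0,0,0],[0,0,0],[0,0,0],[0,0,0],[0,0,0],[0,0,0],[0,0,0],[0,0,0],[0,0,-0.0615],[0,0,-0.0615],[0,0,-0.0615],[0,0,-0.0615]]}'
cat >> h.py <<'E'
from scipy.spatial.transform import Rotation as Ro
A=np.array([574,-23.])
def st(phi):
    o=ctrl.get_obs();R=Ro.from_rotvec(o['orientation']).as_matrix();e=np.array(o['ee_pos'])
    f=np.radians(phi);u=np.array([np.cos(f),np.sin(f)]);n=np.array([-u[1],u[0]]);d=e[:2]-A
    print('t',o['t'],'tcp',e.round(1),'yaw',np.degrees(np.arctan2(R[1,0],R[0,0])).round(1),'zax',R[:,2].round(3),'radial',(d@u).round(1),'tang',(d@n).round(1),'p_tool',(R[:2,:2].T@d).round(1),'F',np.round(o['ft_force'],1),'q6',o['qpos'][5].round(2),'w',o['width'])
E
python3 -c "
from h import *
st(148)"
```

```text
t: 1.1
ee_pos: [385.1, 217.1, 222.5]
orientation: [-0.709, -3.06, 0.0]
ft_force: [-0.6, 0.3, -0.5]
width: 10.8
grasp_force: 0.0
t: 2.1
ee_pos: [458.2, -10.2, 222.4]
orientation: [-0.326, -3.124, -0.0]
ft_force: [-0.8, -0.2, 0.5]
width: 0.5
grasp_force: 0.0
t 2.1 tcp [458.2 -10.2 222.4] yaw 168.1 zax [-0.001  0.    -1.   ] radial 105.0 tang 50.5 p_tool [115.9 -11.3] F [-0.8 -0.2  0.5] q6 -1.41 w 0.5098586655053038
```

```bash
python3 -m pendant '{"grip":[-1,-1,-1,-1,-1,-1,-1,-1,-1,-1,-1,-1],"linear":[[0,0,20.7],[0,0,20.7],[0,0,20.7],[0,0,20.7],[0,0,20.7],[0,0,20.7],[0,0,20.7],[0,0,20.5],[0,0,0],[-2,5.6,0],[-2,5.6,0],[-2,5.6,0]],"angular":[[0,0,0],[0,0,0],[0,0,0],[0,0,0],[0,0,0],[0,0,0],[0,0,0],[0,0,0],[0,0,0],[0,0,0],[0,0,0],[0,0,0]]}'
python3 - <<'E'
from h import *
st(148)
im=ctrl.get_image('scene')[:,:,::-1]
cv2.imwrite('pics/s3.png',cv2.resize(im[120:320,130:390],None,fx=3,fy=3,interpolation=cv2.INTER_CUBIC)[:598])
E
```

```text
t: 3.1
ee_pos: [469.1, 5.9, 58.5]
orientation: [0.329, 3.122, 0.0]
ft_force: [1.8, -0.2, -0.3]
width: 0.3
grasp_force: 0.0
t 3.1 tcp [469.1   5.9  58.5] yaw 168.0 zax [ 0.002 -0.    -1.   ] radial 104.2 tang 31.1 p_tool [108.6   6.4] F [ 1.8 -0.2 -0.3] q6 -1.37 w 0.27670666112802283
```

View pics/s3.png

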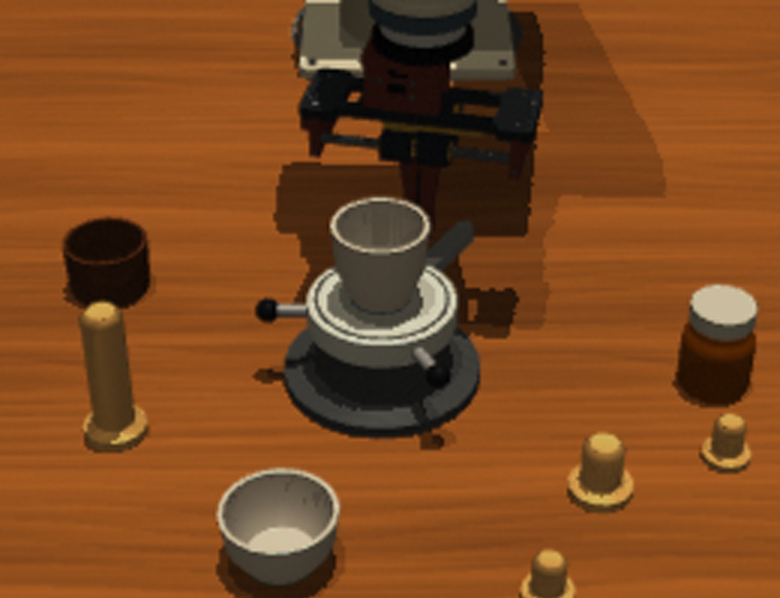

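View as expected: finger beside the arm at crop (420,190), clear of the cup at (380,250). Next I start the push, 4 mm lower, along an arc about the axis.

```bash
python3 -m pendant '{"grip":[-1,-1,-1,-1,-1,-1,-1,-1,-1,-1,-1,-1],"linear":[[0,0,4],[-0.3,2.7,0],[-0.46,5.42,0],[-0.46,5.42,0],[-0.46,5.42,0],[-0.46,5.42,0],[-0.46,5.42,0],[-0.46,5.42,0],[-0.46,5.42,0],[-0.46,5.42,0],[-0.3,2.7,0],[0,0,0]],"angular":[[0,0,0],[0,0,0.025],[0,0,0.05],[0,0,0.05],[0,0,0.05],[0,0,0.05],[0,0,0.05],[0,0,0.05],[0,0,0.05],[0,0,0.05],[0,0,0.025],[0,0,0]]}'
cat >> h.py <<'E'
def wheel(tag):
    im=ctrl.get_image('top')[:,:,::-1];cv2.imwrite(f'pics/{tag}.png',im)
    hsv=cv2.cvtColor(im,cv2.COLOR_BGR2HSV);b=cv2.inRange(hsv,(0,0,0),(180,255,45))
    k,l,s,c=cv2.connectedComponentsWithStats(b)
    for i in range(1,k):
        if 15<s[i,4]<80:
            d=ray('top',*c[i],59)[:2]-A
            if 75<np.linalg.norm(d)<100: print('ball?',s[i,4],c[i].round(1),'r',np.linalg.norm(d).round(1),'ang',np.degrees(np.arctan2(d[1],d[0])).round(1))
    m=cv2.inRange(hsv,(0,0,150),(180,45,255));y,x=np.nonzero(m[130:330,190:430])
    P=np.array([ray('top',u+190,v+130,64)[:2]-A for u,v in zip(x,y)]);r=np.hypot(*P.T)
    s=(r>65)&(r<135);Q=P[s]/r[s][:,None]
    if s.sum(): q=Q.mean(0);print('arm px',s.sum(),'len',np.hypot(*q).round(3),'rmax',r[s].max().round(),'ang',np.degrees(np.arctan2(q[1],q[0])).round(1))
E
python3 -c "
from h import *
wheel('w4');st(125)"
```

```text
t: 4.15
ee_pos: [491.3, 48.3, 53.6]
orientation: [1.018, 2.971, 0.0]
ft_force: [-0.5, 0.2, -0.5]
width: 0.4
grasp_force: 0.0
ball? 35 [298.9 188.3] r 85.3 ang 8.6
ball? 38 [342.1 240.2] r 84.8 ang -111.7Traceback (most recent call last):
  File "<string>", line 3, in <module>
    wheel('w4');st(125)
    ~~~~~^^^^^^
  File "h.py", line 25, in wheel
    P=np.array([ray('top',u+190,v+130,64)[:2]-A for u,v in zip(x,y)]);r=np.hypot(*P.T)
                ~~~^^^^^^^^^^^^^^^^^^^^^^
  File "h.py", line 4, in ray
    p=ctrl.camera_params(n);f=210/np.tan(np.radians(p['vfov']/2))
ValueError: time passes only in moves, steps and waits
```

```bash
sed -i '/m=cv2.inRange(hsv,(0,0,150)/,$d' h.py
python3 -m pendant '{"grip":[-1,-1,-1,-1,-1,-1,-1,-1,-1,-1,-1,-1],"linear":[[-0.3,2.7,0],[-0.46,5.42,0],[-0.46,5.42,0],[-0.46,5.42,0],[-0.46,5.42,0],[-0.46,5.42,0],[-0.46,5.42,0],[-0.46,5.42,0],[-0.46,5.42,0],[-0.46,5.42,0],[-0.46,5.42,0],[-0.46,5.42,0]],"angular":[[0,0,0.025],[0,0,0.05],[0,0,0.05],[0,0,0.05],[0,0,0.05],[0,0,0.05],[0,0,0.05],[0,0,0.05],[0,0,0.05],[0,0,0.05],[0,0,0.05],[0,0,0.05]]}'
python3 -c "
from h import *
st(128.4-33)"
python3 -m pendant '{"grip":[-1,-1,-1,-1,-1,-1,-1,-1,-1,-1,-1,-1],"linear":[[-0.46,5.42,0],[-0.46,5.42,0],[-0.46,5.42,0],[-0.46,5.42,0],[-0.46,5.42,0],[-0.46,5.42,0],[-0.46,5.42,0],[-0.46,5.42,0],[-0.46,5.42,0],[-0.46,5.42,0],[-0.3,2.7,0],[0,0,0]],"angular":[[0,0,0.05],[0,0,0.05],[0,0,0.05],[0,0,0.05],[0,0,0.05],[0,0,0.05],[0,0,0.05],[0,0,0.05],[0,0,0.05],[0,0,0.05],[0,0,0.025],[0,0,0]]}'
python3 -c "
from h import *
wheel('w5');st(128.4-63)"
```

```text
t: 5.2
ee_pos: [542.6, 81.0, 53.3]
orientation: [-1.82, -2.559, 0.001]
ft_force: [-1.1, 1.0, -0.1]
width: 0.8
grasp_force: 0.9
t 5.2 tcp [542.6  81.   53.3] yaw 109.2 zax [-0.001  0.    -1.   ] radial 106.5 tang 21.5 p_tool [108.5   4.5] F [-1.1  1.  -0.1] q6 -0.21 w 0.795599534081862
t: 6.2
ee_pos: [600.0, 81.4, 53.4]
orientation: [2.421, 2.002, 0.001]
ft_force: [0.0, -0.3, 0.0]
width: 0.5
grasp_force: 0.0
ball? 38 [336.1 202.8] r 84.9 ang -53.2
ball? 47 [310.4 265.7] r 85.6 ang -174.4
t 6.25 tcp [599.7  81.4  53.3] yaw 79.3 zax [ 0. -0. -1.] radial 105.6 tang 20.1 p_tool [107.4   5.8] F [0.9 0.4 0.1] q6 0.3 w 0.2651875848738456
```

```bash
python3 -m pendant '{"grip":[-1,-1,-1,-1,-1,-1,-1,-1,-1],"linear":[[-0.3,2.7,0],[-0.46,5.42,0],[-0.46,5.42,0],[-0.46,5.42,0],[-0.46,5.42,0],[-0.3,3.2,0],[-0.2,2.1,0],[0,0,0],[0,0,0]],"angular":[[0,0,0.025],[0,0,0.05],[0,0,0.05],[0,0,0.05],[0,0,0.05],[0,0,0.03],[0,0,0.02],[0,0,0],[0,0,0]]}'
python3 -c "
from h import *
wheel('w6');st(50)
im=cv2.imread('pics/w6.png');cv2.imwrite('pics/w6c.png',cv2.resize(im[110:300,170:430],None,fx=3,fy=3,interpolation=cv2.INTER_CUBIC))"
```

```text
t: 7.0
ee_pos: [627.1, 70.0, 53.3]
orientation: [2.672, 1.652, -0.0]
ft_force: [-0.3, 1.2, -0.4]
width: 0.4
grasp_force: 0.0
ball? 37 [341.5 212. ] r 85.0 ang -69.1
t 7.05 tcp [627.   70.   53.3] yaw 63.5 zax [ 0. -0. -1.] radial 105.3 tang 19.2 p_tool [106.9   5.9] F [-0.2 -0.2 -0.3] q6 0.56 w 0.5839758168400722
```

View pics/w6c.png

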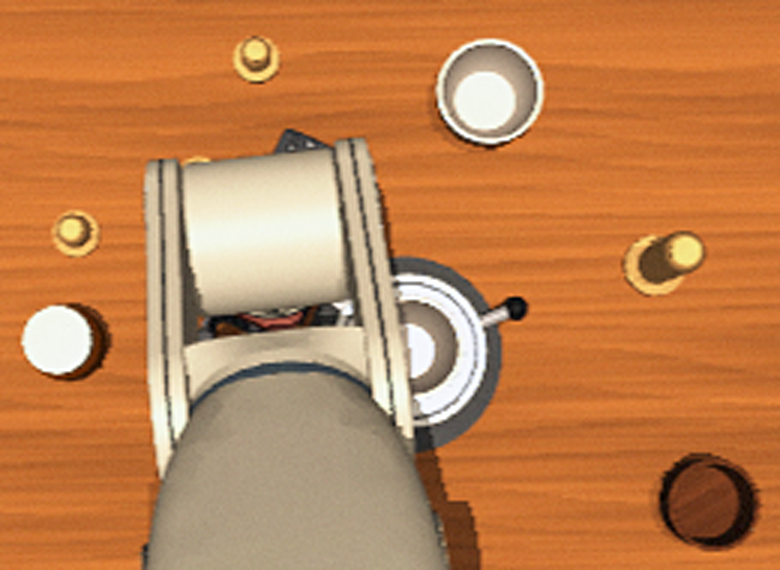

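The visible ball at crop (516,307) puts the arm at 50.9°, so 1.4° more is needed. After that nudge I hold for about 2 s.

```bash
python3 -m pendant '{"grip":[-1,-1,-1,-1],"linear":[[-0.1,1.4,0],[-0.1,1.2,0],[0,0,0],[0,0,0]],"angular":[[0,0,0.013],[0,0,0.011],[0,0,0],[0,0,0]]}'
python3 -c "
from h import *
wheel('w7');st(49.5)
im=ctrl.get_image('scene')[:,:,::-1];cv2.imwrite('pics/s7c.png',cv2.resize(im[120:320,130:390],None,fx=3,fy=3,interpolation=cv2.INTER_CUBIC)[:598])"
```

```text
t: 7.38
ee_pos: [629.2, 68.8, 53.2]
orientation: [-2.692, -1.619, 0.0]
ft_force: [-2.1, 0.5, 0.4]
width: 0.6
grasp_force: 0.5
ball? 36 [341.8 212.8] r 85.0 ang -70.4
t 7.4333 tcp [629.2  68.8  53.2] yaw 62.0 zax [-0. -0. -1.] radial 105.7 tang 17.6 p_tool [107.    5.8] F [-0.5  0.1 -0.2] q6 0.58 w 0.24467380223677343
```

View pics/s7c.png

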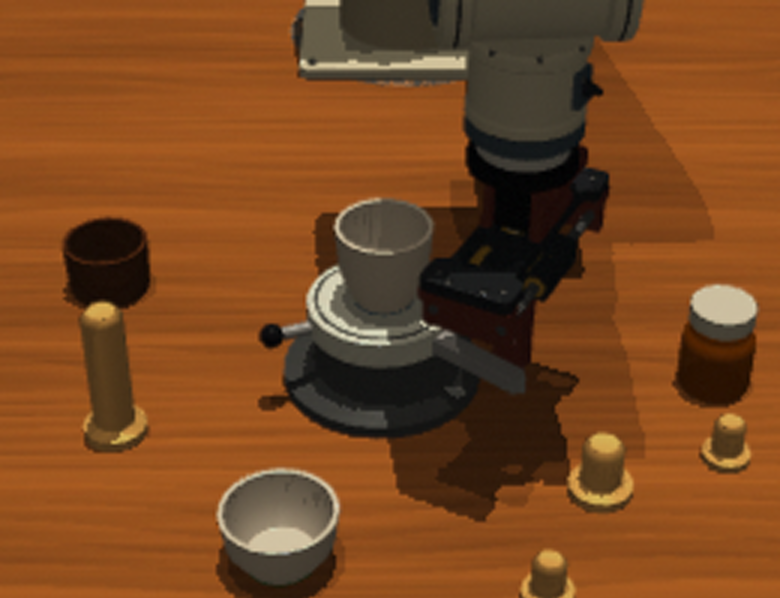

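Ball now gives 49.6°, on the short post, and the cup is upright and centred. Holding 2 s.

```bash
for i in 1 2; do python3 -m pendant '{"grip":[-1,-1,-1,-1,-1,-1,-1,-1,-1,-1,-1,-1],"linear":[[0,0,0],[0,0,0],[0,0,0],[0,0,0],[0,0,0],[0,0,0],[0,0,0],[0,0,0],[0,0,0],[0,0,0],[0,0,0],[0,0,0]],"angular":[[0,0,0],[0,0,0],[0,0,0],[0,0,0],[0,0,0],[0,0,0],[0,0,0],[0,0,0],[0,0,0],[0,0,0],[0,0,0],[0,0,0]]}'|head -1;done
python3 -m pendant '{"grip":[-1,-1,-1,-1,-1,-1,-1,-1,-1,-1,-1,-1],"linear":[[-0.3,2.7,0],[-0.46,5.36,0],[-0.46,5.36,0],[-0.46,5.36,0],[-0.46,5.36,0],[-0.46,5.36,0],[-0.46,5.36,0],[-0.46,5.36,0],[-0.46,5.36,0],[-0.46,5.36,0],[-0.46,5.36,0],[-0.46,5.36,0]],"angular":[[0,0,0.025],[0,0,0.05],[0,0,0.05],[0,0,0.05],[0,0,0.05],[0,0,0.05],[0,0,0.05],[0,0,0.05],[0,0,0.05],[0,0,0.05],[0,0,0.05],[0,0,0.05]]}'
python3 -m pendant '{"grip":[-1,-1,-1,-1,-1,-1,-1,-1,-1,-1,-1,-1],"linear":[[-0.46,5.36,0],[-0.46,5.36,0],[-0.46,5.36,0],[-0.46,5.36,0],[-0.46,5.36,0],[-0.46,5.36,0],[-0.46,5.36,0],[-0.46,5.36,0],[-0.46,5.36,0],[-0.46,5.36,0],[-0.3,2.7,0],[0,0,0]],"angular":[[0,0,0.05],[0,0,0.05],[0,0,0.05],[0,0,0.05],[0,0,0.05],[0,0,0.05],[0,0,0.05],[0,0,0.05],[0,0,0.05],[0,0,0.05],[0,0,0.025],[0,0,0]]}'
python3 -c "
from h import *
wheel('w8');st(49.5-63)"
```

```text
t: 8.48
t: 9.48
t: 10.48
ee_pos: [671.4, 23.5, 53.4]
orientation: [-3.042, -0.783, -0.003]
ft_force: [-0.2, 2.1, -0.5]
width: 1.0
grasp_force: 0.9
t: 11.48
ee_pos: [681.2, -32.1, 53.6]
orientation: [3.141, -0.03, 0.003]
ft_force: [0.0, -0.1, 0.1]
width: -0.1
grasp_force: 0.0
ball? 39 [268.2 237.7] r 85.2 ang 105.4
t 11.5333 tcp [680.8 -31.8  53.5] yaw -1.0 zax [ 0.001 -0.    -1.   ] radial 105.9 tang 16.4 p_tool [106.9   7. ] F [ 0.3 -0.4 -0.2] q6 1.52 w 0.2927839403583929
```

```bash
python3 -m pendant '{"grip":[-1,-1,-1,-1,-1,-1,-1,-1,-1,-1,-1,-1],"linear":[[-0.3,2.7,0],[-0.48,5.34,0],[-0.48,5.34,0],[-0.48,5.34,0],[-0.48,5.34,0],[-0.48,5.34,0],[-0.48,5.34,0],[-0.48,5.34,0],[-0.48,5.34,0],[-0.48,5.34,0],[-0.48,5.34,0],[-0.48,5.34,0]],"angular":[[0,0,0.025],[0,0,0.05],[0,0,0.05],[0,0,0.05],[0,0,0.05],[0,0,0.05],[0,0,0.05],[0,0,0.05],[0,0,0.05],[0,0,0.05],[0,0,0.05],[0,0,0.05]]}'
python3 -m pendant '{"grip":[-1,-1,-1,-1,-1,-1,-1,-1,-1],"linear":[[-0.48,5.34,0],[-0.48,5.34,0],[-0.48,5.34,0],[-0.48,5.34,0],[-0.48,5.34,0],[-0.48,5.34,0],[-0.3,2.7,0],[0,0,0],[0,0,0]],"angular":[[0,0,0.05],[0,0,0.05],[0,0,0.05],[0,0,0.05],[0,0,0.05],[0,0,0.05],[0,0,0.025],[0,0,0],[0,0,0]]}'
python3 -c "
from h import *
wheel('w9');st(-67)"
```

```text
t: 12.53
ee_pos: [659.1, -88.4, 53.6]
orientation: [-3.003, 0.921, -0.003]
ft_force: [2.6, -0.4, -0.4]
width: 0.3
grasp_force: 0.9
t: 13.28
ee_pos: [632.7, -111.8, 53.3]
orientation: [2.818, -1.389, -0.001]
ft_force: [-0.2, 0.2, -0.1]
width: 0.2
grasp_force: 0.1
ball? 37 [273.9 203.7] r 85.4 ang 53.0
ball? 43 [301.6 265.8] r 85.8 ang 172.8
t 13.3333 tcp [ 632.7 -111.7   53.2] yaw -52.5 zax [-0.001  0.    -1.   ] radial 104.6 tang 19.4 p_tool [106.1   7.4] F [ 0.3 -0.1 -0.3] q6 2.29 w 0.587657923564799
```

```bash
python3 -m pendant '{"grip":[-1,-1,-1,-1,-1,-1],"linear":[[-0.2,2.1,0],[-0.2,2.1,0],[-0.2,2.1,0],[-0.2,2.1,0],[0,0,0],[0,0,0]],"angular":[[0,0,0.02],[0,0,0.02],[0,0,0.02],[0,0,0.02],[0,0,0],[0,0,0]]}'
python3 -c "
from h import *
wheel('w10');st(-71.6)"
```

```text
t: 13.83
ee_pos: [625.2, -116.2, 53.2]
orientation: [2.759, -1.502, -0.001]
ft_force: [1.2, -0.2, -0.3]
width: 0.3
grasp_force: 0.1
ball? 38 [276.  201.1] r 85.5 ang 48.1
ball? 44 [298.3 265.2] r 85.7 ang 168.0
t 13.8833 tcp [ 625.3 -116.1   53.2] yaw -57.1 zax [-0.001  0.    -1.   ] radial 104.6 tang 19.2 p_tool [106.    7.5] F [0.4 0.  0.3] q6 2.37 w 0.4424665775395227
```

Both balls give -72°, on the tall post (-71.6°). Back off, raise, and check.

```bash
python3 -m pendant '{"grip":[-1,-1,-1,-1,-1,-1,-1,-1,-1,-1,-1,-1],"linear":[[1,-3,0],[1.5,-6,0],[1.5,-6,0],[0,0,-10],[0,0,-20],[0,0,-20],[0,0,-20],[0,0,-20],[0,0,-20],[0,0,-20],[0,0,-20],[0,0,-10]],"angular":[[0,0,0],[0,0,0],[0,0,0],[0,0,0],[0,0,0],[0,0,0],[0,0,0],[0,0,0],[0,0,0],[0,0,0],[0,0,0],[0,0,0]]}'
python3 -m pendant '{"grip":[-1,-1,-1,-1,-1,-1,-1,-1,-1,-1,-1,-1],"linear":[[0,-10,0],[0,-20,0],[0,-25,0],[0,-25,0],[0,-25,0],[0,-25,0],[0,-25,0],[0,-25,0],[0,-20,0],[0,-10,0],[0,0,0],[0,0,0]],"angular":[[0,0,0],[0,0,0],[0,0,0],[0,0,0],[0,0,0],[0,0,0],[0,0,0],[0,0,0],[0,0,0],[0,0,0],[0,0,0],[0,0,0]]}'
python3 -c "
from h import *
wheel('w11');st(-71.6)
im=cv2.imread('pics/w11.png');cv2.imwrite('pics/w11c.png',cv2.resize(im[110:300,170:430],None,fx=3,fy=3,interpolation=cv2.INTER_CUBIC))"
```

```text
t: 14.88
ee_pos: [641.6, -111.4, 216.8]
orientation: [-2.758, 1.501, -0.006]
ft_force: [0.5, -0.1, -0.8]
width: 0.4
grasp_force: 0.0
t: 15.88
ee_pos: [816.3, -0.2, 211.2]
orientation: [-2.763, 1.488, 0.007]
ft_force: [0.1, -0.4, 0.5]
width: 0.2
grasp_force: 0.0
t 15.9333 tcp [ 8.159e+02 -7.000e-01  2.117e+02] yaw -56.7 zax [-0.002  0.005 -1.   ] radial 55.2 tang 236.6 p_tool [ 114.3 -214.4] F [ 0.2 -0.3  0.3] q6 2.54 w 0.6970397854951983
```

View pics/w11c.png

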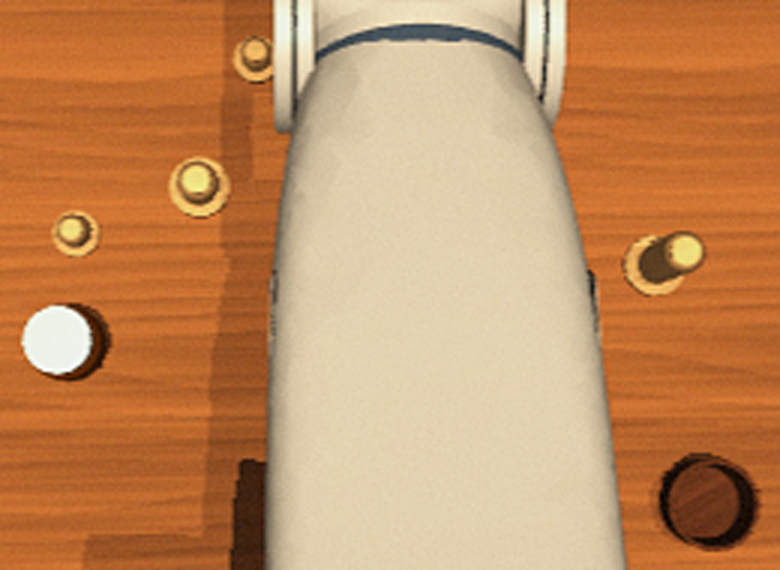

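The link hides the wheel, and the last joint is near its end stop. I turn it back and swing left.

```bash
python3 -m pendant '{"grip":[-1,-1,-1,-1,-1,-1,-1,-1],"linear":[[0,0,-2],[0,0,-2],[0,0,-2],[0,0,0],[0,0,0],[0,0,0],[0,0,0],[0,0,0]],"angular":[[0,0,-0.1],[0,0,-0.1],[0,0,-0.1],[0,0,-0.1],[0,0,-0.1],[0,0,-0.1],[0,0,-0.1],[0,0,-0.1]]}'
python3 -m pendant '{"grip":[-1,-1,-1,-1,-1,-1,-1,-1,-1,-1,-1,-1],"linear":[[-5,-10,0],[-10,-25,0],[-12,-28,0],[-12,-28,0],[-12,-28,0],[-12,-28,0],[-12,-28,0],[-12,-28,0],[-12,-28,0],[-12,-28,0],[-10,-20,0],[0,0,0]],"angular":[[0,0,0],[0,0,0],[0,0,0],[0,0,0],[0,0,0],[0,0,0],[0,0,0],[0,0,0],[0,0,0],[0,0,0],[0,0,0],[0,0,0]]}'
python3 -c "
from h import *
wheel('w12');st(-71.6)
im=cv2.imread('pics/w12.png');cv2.imwrite('pics/w12c.png',cv2.resize(im[110:300,170:430],None,fx=3,fy=3,interpolation=cv2.INTER_CUBIC))"
```

```text
t: 16.6
ee_pos: [815.8, -1.6, 219.2]
orientation: [-3.123, 0.29, 0.002]
ft_force: [-0.1, 0.4, 1.1]
width: 0.0
grasp_force: 0.0
t: 17.6
ee_pos: [747.6, 301.1, 220.8]
orientation: [-3.121, 0.294, 0.002]
ft_force: [0.8, -0.1, 0.6]
width: 0.2
grasp_force: 0.0
ball? 38 [276.  201.1] r 85.5 ang 48.1
ball? 38 [298.3 265. ] r 85.2 ang 167.9
t 17.65 tcp [748.5 298.6 220.8] yaw -10.8 zax [-0.     0.005 -1.   ] radial -250.1 tang 267.1 p_tool [ 111.2 -348.6] F [ 0.  -1.3  0.3] q6 2.12 w 0.5869065639434764
```

View pics/w12c.png

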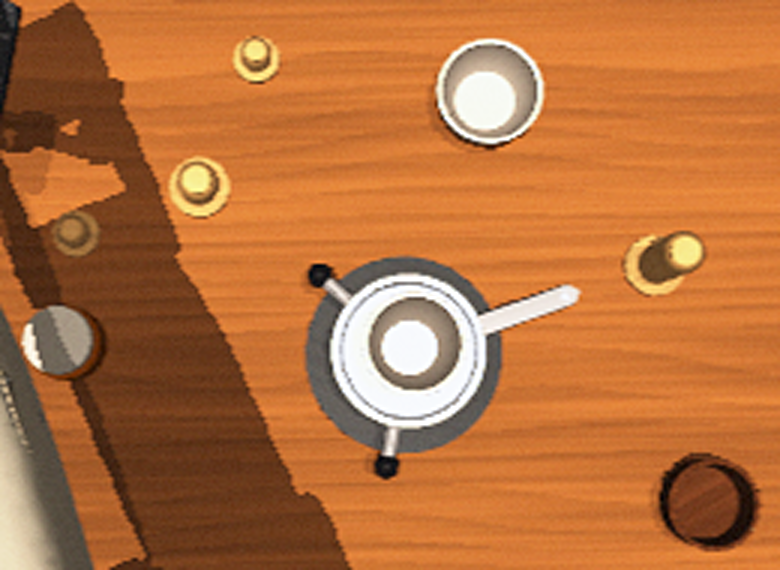

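The arm's point at crop (573,294) aims at the tall post (foot at 655,264). The ball angles give -72° against -71.6° for the post. The cup, bowl, jar and pot are where they were, and the robot is clear, so I hand it in.

```bash
python3 -c "
from workcell import ctrl
print(ctrl.close_job())"
```

```text
the job is handed in; nothing more can be done
None
```

The turntable's arm rested about 2 s on the short post (49.6° measured, post at 49.5°) and now points at the tall post (-72° against -71.6°); the cup, bowl, jar and pot show no shift, and the job was handed in at about 18 s, though the last joint reached 2.54 rad, the end of its range, while backing away.

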